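# Fit the contact cover over the jig's locating pin and hold it down for a reading

## Task

Two resistors lie in the grey test jig, ready to be measured. Pick up the bright-topped black contact cover by its orange handle, lay it square on the jig, slide it along the jig until the bore in its underside drops over the locating pin, then press it straight down against the springs, nearly as far as they go, so that both resistors are pushed onto their contacts. Finish while still pressing the cover down, and do not knock the reference resistor, the coil or the battery away.

Things in the scene. Friction and masses are not known exactly. Their poses are not given: they have to be found in the camera images.
- jig: grey test jig, fixed to the table, 160 (x) x 140 (y) mm, deck 20 mm above the table. Origin at table level under its centre, x along its long side and along the locating pin's slot, z up. Four red and black terminals, 15 mm high, stand on the deck in a row across x = +70 mm
- pin_slot (a point): centre of the pin's slot on the deck, 20 mm above the jig's origin, axes as the jig's. The steel locating pin stands here on the line y = 0, clamped anywhere from x = -12 to +12 mm: where is not reported, and the cover hides it. Pin 10 mm in diameter, top 26 mm above the deck, its last 4 mm tapering to 6 mm in diameter
- resistors (a point): point midway between the tops of the two finned resistors (white at y = +38 mm, yellow at y = -38 mm, each 34 mm along x by 28 mm, axes as the jig's), 40 mm above the jig's origin at rest. Both lie on one sprung carrier and go down with it
- cover: contact cover, loose, 0.2 to 0.3 kg: black plate with bright top, 80 (x) x 116 (y) x 18 mm, flat on the table at the start, handle up. Origin at the centre of its underside, z up. A blind bore 14 (x) x 16 (y) mm, 14 mm deep, is in the middle of the underside. It fits the jig either way round, its x along the jig's x
- cover_handle (a point): centre of the top of the cover's orange handle block, which is 50 mm long (cover's x), 22 mm wide (y), 34 mm high. 52 mm above the underside. The underside stands 46 mm above the jig's origin while the cover slides on the pin's top, 40 mm once dropped on and resting on the resistors, 35 mm pressed fully down
- carrier (a joint): how far the sprung carrier with both resistors is pressed down, in m: 0 at rest, 0.005 at its stop. The cover's weight alone hardly moves it; the push on top of that weight is about 1 N to start it, about 8 N for 3.5 mm, about 11 N for the full 5 mm
- std_resistor: bystander: green reference resistor can, 48 mm in diameter, 69 mm high, origin under its centre
- coil_green: bystander: green wound coil with black flanges, 58 x 38 x 29 mm, origin at its underside
- battery: bystander: upright 9 V battery, 18 x 27 x 48 mm, origin under its centre
Things that resemble listed ones, but are neither listed nor needed, are in the scene too. There is more than one size of the cover; the job needs the larger.

How it is judged (in metres and radians):
On the way:
1. the cover is held over the jig, not yet dropped on the pin (horizontal distance between cover and jig below 0.06 m and z of cover in the frame of jig above 0.043 m), for 0.1 s.
At the end, for the whole second after the job is handed in: Cover on the jig with the pin in its bore: level within 0.1 rad, square within 0.14 rad, centre within 18 mm along and 6 mm across the jig, underside 32 to 38 mm above its origin; still, pressed by the robot with over 3 N, carrier pushed down over 3.5 mm (value of joint carrier above 0.0035 m and x of cover in the frame of jig between -0.018 and 0.018 m and y of cover in the frame of jig between -0.006 and 0.006 m and z of cover in the frame of jig between 0.032 and 0.038 m and angle between cover's own z axis and vertical below 0.1 rad and angle between the x axis of cover and the x axis of jig, either way round below 0.14 rad and contact force between any of the fingers, the arm and cover above 3 N and linear speed of cover below 0.03 m/s); the arm keeps its last pose, push and grip.
It fails at once if the green reference resistor can is moved more than 30 mm (distance of std_resistor from where it was at the start of the episode above 0.03 m).
It fails at once if the green coil is moved more than 30 mm (distance of coil_green from where it was at the start of the episode above 0.03 m).
It fails at once if the 9 V battery is moved more than 30 mm (distance of battery from where it was at the start of the episode above 0.03 m).
It also fails if it takes over 45 s, if anything falls off the work surface, if the arm or the gripper's body presses on something with over 40 N, if the wrist force passes 120 N, or if a joint passes its speed limit or range.

## Robot

A 6-joint arm with a two-finger parallel gripper is mounted at the origin on a cart in front of the work surface, level with it; the furniture and walls round the work are solid. World frame = base frame: x ahead of the robot, y to its left, z up, the work surface at z = 0. Lengths are in m, angles in degrees, forces in N, time in s.
With the tool pointing down it reaches from about 0.4 to 0.825 m from the base axis. Payload 7 kg.
Tool frame: the origin (TCP) lies at the very end of the fingers, on their centre line; the grasp point (between the pads) lies 19 mm behind it (ctrl.hold_point_z is the distance from the TCP to the grasp point, in m); z points along the fingers, y is the line along which they close (so a half turn about z gives the same grasp; the last joint's range is limited). The gripper opens to 88 mm and grips with 3 to 60 N. Pads are 19 mm wide; open, the fingers measure 130 mm over their backs; the gripper's body (78 mm by 193 mm) begins 47 mm behind the grasp point.
Start: joints at [-52.248, 20.546, 0.682, 0, -70.136, -16.507], TCP at [0.245, -0.629, 0.227] pointing down, gripper open.
Joint ranges: [-176.03, 176.03], [-82.01, 121.73], [-58.28, 71.71], [-173.87, 95.51], [-174.79, -0.11], [-173.66, 173.66]. Speed limits (degrees/s): [136.94, 136.94, 172.46, 180, 180, 180].

## Interface

Orientations are given as [roll, pitch, yaw] about the fixed x, y, z axes, in that order (R = Rz(yaw) Ry(pitch) Rx(roll)).
In Python, from plant import sensors, viewer, workorder, ctrl gives the robot as it stands.
- The arm moves only by the shell command python3 -m pendant 'ROWS'. ROWS is JSON, a list of rows, each a list of 3 entries, a list of its own where there are three numbers: the opening, from -1 (shut) to 1 (fully open), so that 0 is half open, then the shift along the tool's x, y, z in m, then the turn, a rotation vector about the tool's x, y, z in degrees. A call has 1 to 10 rows; each row is the pose to reach, as a shift and turn from the pose commanded when the call began, along the tool's axes at that moment; what a row does not reach only later rows make up. A row lasts 1/12 s, in which the tool goes at most 41.7 mm and 7.16 degrees, less where a joint would pass 70% of its speed; a pose out of reach is approached as far as the arm can. A call with a gripper value outside its range is refused whole. The fingers move at their own pace and stop on an object; the grip force is fixed at half the most. Time passes only in rows, so rows that repeat a pose let the fingers close. It gives the time, the measured TCP pose, the force, the opening and the grip force at its end, in the units of the state.
- sensors.get_obs(): the state, without advancing time (a new reading comes with each control period).
- viewer.snapshot(name): name is "scene" or "top" or "wrist"; returns the picture (384x512x3 uint8, red, green, blue); there is no depth.
- viewer.camera_params(name): a dict with "fx", "fy", "cx", "cy" (pixels), "extrinsics" (4x4, takes a point from world to camera coordinates). Camera axes: x right, y up, looking along -z (the intrinsics and any distortion apply to the point x, -y, -z); pixel columns grow to the right and rows downward; lengths in m; the calibration is good to about 2 mm. A picture is of the moment at which its call begins: read the wrist's pose just before it. camera_params takes no time and is no camera call; for the wrist camera it gives the pose at the moment of the call.
- workorder.close_job(): hands the job in; it is judged then, once.
The state is a dict: "clock": time; "joint_pos": joint angles; "qvel": joint speeds; "tau": joint torques, N m; "tool_pos": TCP position; "orientation": TCP orientation; "force": force on the tool from outside, world axes, zero at the start; "moment": the same for the moment, N m; "opening": finger opening in m; "gripper_force": force on a finger pad.
Only numpy, scipy, OpenCV 4.12 (cv2) and the standard library are available. Lean on these libraries where they do the work, as an engineer would, in place of code of your own. Each camera call takes 0.05 s, during which the arm holds its last target. There are 200 camera calls.

## Working session

There is one attempt and no reset: what is moved stays moved. The work goes in short steps, Python scripts to look and compute and a shell command to move; the robot and the scene stay as the last step left them, time stands still between calls to the robot, and variables do not carry over. Pictures are saved under pics/ and viewed, at most 10 in all, crops included, and the job is handed in when it is done.

```bash
mkdir -p pics
python3 - <<'E'
from plant import sensors, viewer
import cv2,numpy as np
print({k:np.round(v,3).tolist() for k,v in sensors.get_obs().items()})
for n in("scene","top"):
    im=viewer.snapshot(n); cv2.imwrite(f"pics/{n}0.png",im[:,:,::-1]); p=viewer.camera_params(n); print(n,{k:np.round(v,4).tolist() for k,v in p.items()})
a=cv2.imread("pics/scene0.png");b=cv2.imread("pics/top0.png")
cv2.imwrite("pics/top0b.png",cv2.resize(b,(800,600),interpolation=cv2.INTER_CUBIC))
E
```

```text
{'clock': 0.0, 'joint_pos': [-52.247, 20.593, 0.634, -0.022, -70.135, -16.508], 'qvel': [-0.077, 0.09, 0.053, -0.083, -0.039, 0.007], 'tau': [-0.0, -58.271, 29.305, 6.997, 0.007, -0.0], 'tool_pos': [0.244, -0.629, 0.226], 'orientation': [179.904, -0.007, -158.763], 'force': [-0.07, 0.862, -0.16], 'moment': [-0.066, -0.001, 0.032], 'gripper_force': 0.0, 'opening': 0.088}
scene {'fx': 355.7067, 'fy': 355.7067, 'cx': 253.1093, 'cy': 189.6613, 'extrinsics': [[0.5592, -0.829, 0.0041, -0.4025], [0.4728, 0.3229, 0.8199, -0.337], [-0.681, -0.4565, 0.5725, -0.4975], [0.0, 0.0, 0.0, 1.0]]}
top {'fx': 390.1844, 'fy': 390.1844, 'cx': 257.2196, 'cy': 185.0953, 'extrinsics': [[0.0071, -0.9999, -0.0123, -0.046], [0.9943, 0.0058, 0.1067, -0.6248], [-0.1066, -0.013, 0.9942, -0.853], [0.0, 0.0, 0.0, 1.0]]}
```

View pics/top0b.png

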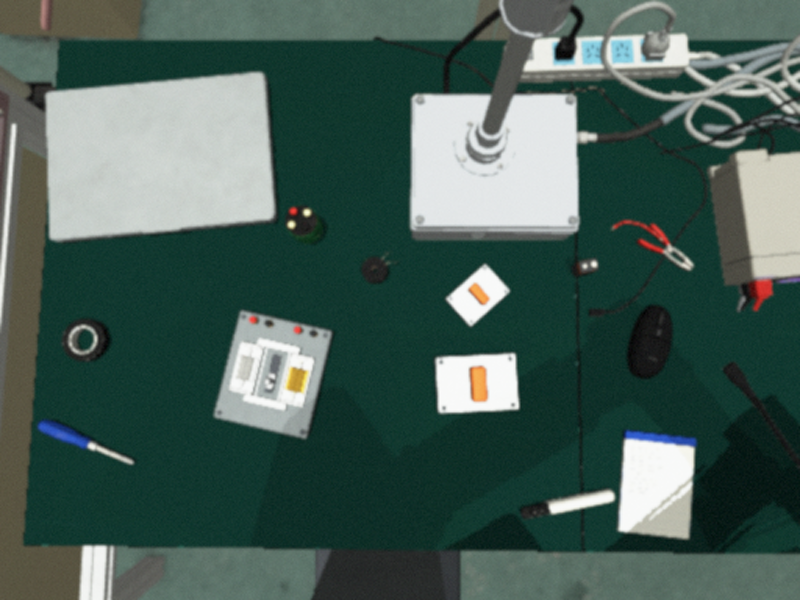

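View pics/scene0.png

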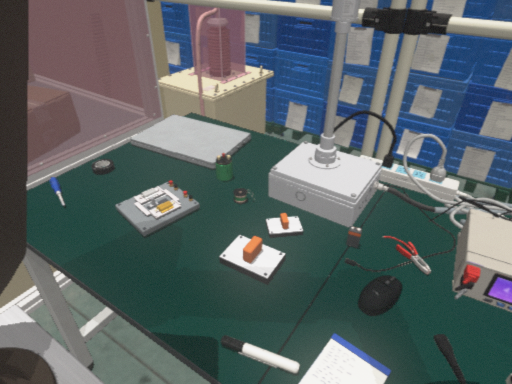

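Candidates (800x600 top view): the white plate at (477,383), about 82x60 px, and a smaller look-alike at (478,295), about 50x40 px. The first is the larger, so it's the one needed. The jig is at (272,375), with terminals on its upper edge. The reference can is at (305,225), the coil at (375,268) and the battery at (586,266). Next I'll measure and take a confirming crop.

```bash
cat > h.py <<'E'
import cv2,numpy as np
from plant import sensors,viewer
def ray(p,uv,z):
    uv=np.atleast_2d(uv).astype(float);E=np.array(p["extrinsics"]);R,t=E[:3,:3],E[:3,3];c=-R.T@t
    d=np.c_[(uv[:,0]-p["cx"])/p["fx"],-(uv[:,1]-p["cy"])/p["fy"],-np.ones(len(uv))]@R
    return c+d*((z-c[2])/d[:,2])[:,None]
def rect(p,m,z,win=None):
    """largest contour of mask -> world min-area rect at height z: centre, size, angle of long side deg"""
    m=m.astype(np.uint8)
    if win: w=np.zeros_like(m);w[win[1]:win[3],win[0]:win[2]]=1;m=m*w
    c=max(cv2.findContours(m,cv2.RETR_EXTERNAL,cv2.CHAIN_APPROX_NONE)[0],key=cv2.contourArea)
    P=ray(p,c[:,0],z)[:,:2]
    (x,y),(a,b),th=cv2.minAreaRect((P*1000).astype(np.float32))
    if a<b: th+=90;a,b=b,a
    return np.round([x,y,a,b,(th+90)%180-90],1)
def hsv(im): return cv2.cvtColor(im,cv2.COLOR_RGB2HSV)
def orange(im): h=hsv(im);return (h[...,0]>4)&(h[...,0]<20)&(h[...,1]>140)&(h[...,2]>120)
def notgreen(im): r=im.astype(int);return (r[...,0]>70)
E
python3 - <<'E'
from h import *
im=cv2.imread("pics/top0.png")[:,:,::-1].copy();p=viewer.camera_params("top")
print("handle",rect(p,orange(im),.052,(270,220,345,270)))
h=hsv(im);w=(h[...,2]>110)
print("cover",rect(p,w,.018,(265,215,345,275)))
print("jig",rect(p,(h[...,2]>75)&(h[...,1]<90),.02,(125,190,225,290)))
red=((h[...,0]<6)|(h[...,0]>172))&(h[...,1]>130)&(h[...,2]>90)
for c in cv2.findContours(red.astype(np.uint8)[190:290,125:225],0,1)[0]: print("red",ray(p,c[:,0].mean(0)+[125,190],.035).round(3))
cv2.imwrite("pics/crop.png",cv2.resize(im[155:290,120:350,::-1],None,fx=3.4,fy=3.4,interpolation=cv2.INTER_CUBIC))
E
```

```text
handle [ 4.922e+02 -1.487e+02  4.320e+01  1.970e+01  4.000e-01]
cover [ 490.7 -151.1  118.8   82.7  -86.6]
jig [502.2 146.7 162.4 142.1 -12.5]
red [[0.566 0.108 0.035]]
red [[0.58  0.174 0.035]]
```

View pics/crop.png

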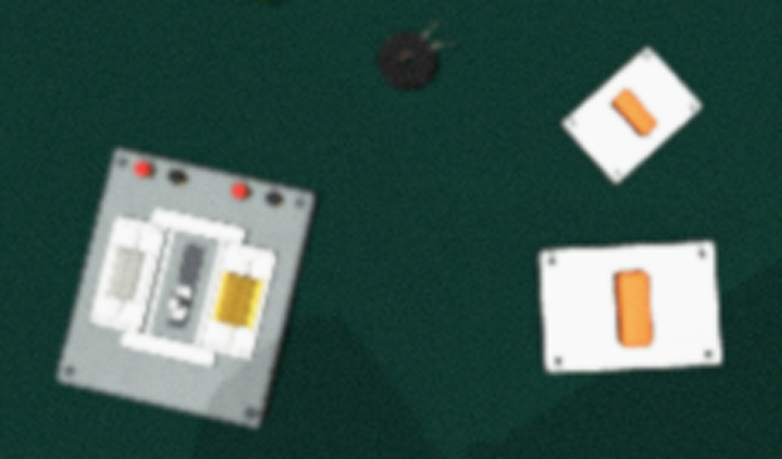

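The crop confirms the larger cover at crop (630,307), while the smaller one is at (632,115). The pin shows at crop (182,300), below the middle of its slot. I'll head above the cover.

```bash
cat >> h.py <<'E'
from scipy.spatial.transform import Rotation as Ro
def go(xyz,yaw):
    """shift in tool axes (mm) and turn (deg) from the measured pose to tool-down pose xyz,yaw"""
    o=sensors.get_obs();R=Ro.from_euler("xyz",o["orientation"],degrees=True);G=Ro.from_euler("xyz",[180,0,yaw],degrees=True)
    print("shift mm",(R.inv().apply(np.array(xyz)-o["tool_pos"])*1000).round(1),"turn",(R.inv()*G).as_rotvec(degrees=True).round(1))
E
python3 - <<'E'
from h import *
p=viewer.camera_params("top");print("pin",ray(p,[173.5,243.2],.046).round(4))
go([.4915,-.15,.15],-176.6)
E
python3 -m pendant '[[1,[-0.404,0.357,0.076],[0,0,17.8]],[1,[-0.404,0.357,0.076],[0,0,17.8]],[1,[-0.404,0.357,0.076],[0,0,17.8]],[1,[-0.404,0.357,0.076],[0,0,17.8]],[1,[-0.404,0.357,0.076],[0,0,17.8]],[1,[-0.404,0.357,0.076],[0,0,17.8]],[1,[-0.404,0.357,0.076],[0,0,17.8]],[1,[-0.404,0.357,0.076],[0,0,17.8]],[1,[-0.404,0.357,0.076],[0,0,17.8]],[1,[-0.404,0.357,0.076],[0,0,17.8]]]'
```

```text
pin [[0.4936 0.1418 0.046 ]]
shift mm [-403.8  356.6   76.2] turn [ 0.1 -0.  17.8]
clock: 0.93
tool_pos: [0.4333, -0.2619, 0.1684]
orientation: [180.0, 0.0, -176.6]
force: [0.6, -0.9, -0.3]
opening: 0.0875
gripper_force: 0.0
```

```bash
python3 -m pendant '[[1,[-0.055,0.095,0.018],[0,0,0]],[1,[-0.055,0.095,0.018],[0,0,0]],[1,[-0.055,0.095,0.018],[0,0,0]],[1,[-0.055,0.095,0.018],[0,0,0]],[1,[-0.055,0.095,0.018],[0,0,0]],[1,[-0.055,0.095,0.018],[0,0,0]]]'
python3 - <<'E'
from h import *
p=viewer.camera_params("wrist");im=viewer.snapshot("wrist");cv2.imwrite("pics/w1.png",im[:,:,::-1])
print("handle",rect(p,orange(im),.052));h=hsv(im);print("cover",rect(p,(h[...,2]>130)&(h[...,1]<60),.018))
E
```

```text
clock: 1.43
tool_pos: [0.482, -0.1656, 0.1504]
orientation: [180.0, -0.0, -176.5]
force: [-0.4, 0.1, 0.1]
opening: 0.088
gripper_force: 0.0
handle [ 488.1 -150.5   46.2   18.1    3.8]
cover [ 490.8 -150.6  116.9   81.2  -87.1]
```

View pics/w1.png

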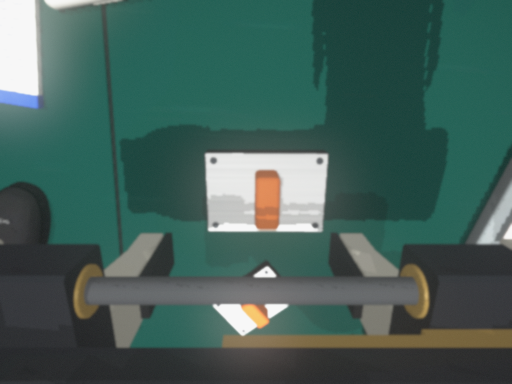

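The wrist view shows the large cover centred at (266,193), with the handle upright between the finger directions. The measured pose is (0.491,-0.1505) with yaw 3°, so I'll descend and grip.

```bash
python3 -m pendant '[[1,[-0.010,0.0145,0.03],[0,0,0.4]],[1,[-0.010,0.0145,0.06],[0,0,0.4]],[1,[-0.010,0.0145,0.09],[0,0,0.4]],[1,[-0.010,0.0145,0.115],[0,0,0.4]],[1,[-0.010,0.0145,0.128],[0,0,0.4]],[1,[-0.010,0.0145,0.128],[0,0,0.4]],[1,[-0.010,0.0145,0.128],[0,0,0.4]]]' && python3 -m pendant '[[-1,[0,0,0],[0,0,0]],[-1,[0,0,0],[0,0,0]],[-1,[0,0,0],[0,0,0]],[-1,[0,0,0],[0,0,0]],[-1,[0,0,0],[0,0,0]],[-1,[0,0,0],[0,0,0]],[-1,[0,0,0],[0,0,0]],[-1,[0,0,0],[0,0,0]]]'
```

```text
clock: 2.07
tool_pos: [0.4907, -0.1517, 0.0225]
orientation: [-180.0, -0.1, -177.0]
force: [-0.4, 1.2, 1.1]
opening: 0.0878
gripper_force: 0.0
clock: 2.73
tool_pos: [0.4914, -0.1506, 0.0227]
orientation: [-180.0, 0.0, -176.9]
force: [0.3, -0.2, -0.2]
opening: 0.0401
gripper_force: 0.0
```

Still closing, so I'll continue, then lift.

```bash
python3 -m pendant '[[-1,[0,0,0],[0,0,0]],[-1,[0,0,0],[0,0,0]],[-1,[0,0,0],[0,0,0]],[-1,[0,0,0],[0,0,0]],[-1,[0,0,0],[0,0,0]],[-1,[0,0,0],[0,0,0]]]' && python3 -m pendant '[[-1,[0,0,-0.02],[0,0,0]],[-1,[0,0,-0.04],[0,0,0]],[-1,[0,0,-0.06],[0,0,0]],[-1,[0,0,-0.08],[0,0,0]],[-1,[0,0,-0.1],[0,0,0]],[-1,[0,0,-0.1],[0,0,0]]]'
python3 - <<'E'
from h import *
p=viewer.camera_params("top");im=viewer.snapshot("top");cv2.imwrite("pics/t2.png",im[:,:,::-1])
o=sensors.get_obs();print(o["tool_pos"],o["orientation"],o["opening"],o["force"])
# jig frame estimate: red terminals (outer) + contour
J=np.array([.5022,.1467]);yaw=np.radians(-12.5);d=np.array([.4936,.1418])-J
print("pin in jig",d@[np.cos(yaw),np.sin(yaw)],d@[-np.sin(yaw),np.cos(yaw)])
go([*J,.14],167.5)
E
```

```text
clock: 3.23
tool_pos: [0.4913, -0.1507, 0.0225]
orientation: [180.0, -0.0, -177.0]
force: [0.4, -0.4, -0.8]
opening: 0.022
gripper_force: 30.0
clock: 3.73
tool_pos: [0.4932, -0.1508, 0.1261]
orientation: [-180.0, 0.3, -176.9]
force: [1.2, -0.9, -2.8]
opening: 0.0218
gripper_force: 30.0
[ 0.49237507 -0.15058588  0.12419366] [ 179.99451619    0.20686678 -176.95479205] 0.021609053389542096 [ 0.05356613 -0.31421177 -2.410887  ]
pin in jig -0.007335591552934721 -0.0066452311147553456
shift mm [-25.7 296.3 -15.7] turn [ 0.   0.2 15.5]
```

Gripped (22 mm opening, 30 N). I'll look at the jig from close by before setting down, standing back in +x so the held cover doesn't block the view.

```bash
python3 -m pendant '[[-1,[-0.123,0.291,-0.126],[0,0,15.5]],[-1,[-0.123,0.291,-0.126],[0,0,15.5]],[-1,[-0.123,0.291,-0.126],[0,0,15.5]],[-1,[-0.123,0.291,-0.126],[0,0,15.5]],[-1,[-0.123,0.291,-0.126],[0,0,15.5]],[-1,[-0.123,0.291,-0.126],[0,0,15.5]],[-1,[-0.123,0.291,-0.126],[0,0,15.5]],[-1,[-0.123,0.291,-0.126],[0,0,15.5]],[-1,[-0.123,0.291,-0.126],[0,0,15.5]],[-1,[-0.123,0.291,-0.126],[0,0,15.5]]]'
python3 -m pendant '[[-1,[0,0,0],[0,0,0]],[-1,[0,0,0],[0,0,0]],[-1,[0,0,0],[0,0,0]],[-1,[0,0,0],[0,0,0]]]'
python3 - <<'E'
from h import *
import json
p=viewer.camera_params("wrist");im=viewer.snapshot("wrist");cv2.imwrite("pics/w2.png",im[:,:,::-1])
json.dump({k:np.array(v).tolist() for k,v in p.items()},open("w2.json","w"))
E
```

```text
clock: 4.62
tool_pos: [0.5996, 0.1499, 0.2476]
orientation: [180.0, -0.0, 167.7]
force: [-0.5, -1.1, -3.4]
opening: 0.0218
gripper_force: 30.0
clock: 4.95
tool_pos: [0.5982, 0.1453, 0.248]
orientation: [-180.0, -0.1, 167.5]
force: [0.6, 0.1, -3.1]
opening: 0.022
gripper_force: 30.0
```

View pics/w2.png

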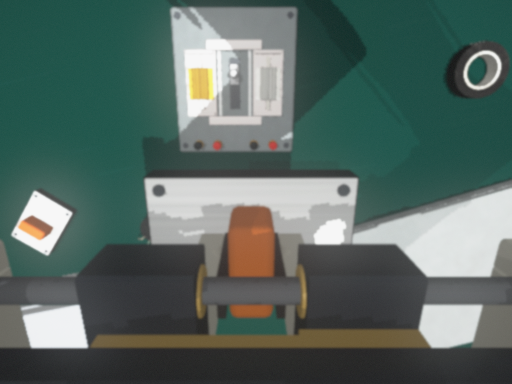

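The jig is clear: deck corners at about (172,8), (297,8), (180,152) and (292,152). The pin top is at (233,68), and the near edge of the held cover runs (146,178)-(356,178).

Run:
```python
from h import *
import json
p=json.load(open("w2.json"));im=cv2.imread("pics/w2.png")[:,:,::-1].copy();h=hsv(im)
m=(h[...,1]<70)&(h[...,2]>60);m[160:]=0;m=cv2.morphologyEx(m.astype(np.uint8),cv2.MORPH_CLOSE,np.ones((7,7)))
r=rect(p,m,.02,(150,0,320,160));print("jig",r)
c=max(cv2.findContours(m,0,1)[0],key=cv2.contourArea);q=cv2.approxPolyDP(c,6,True)[:,0];print(q.tolist(),ray(p,q,.02).round(4).tolist())
def fr(P,J,yaw):
    d=np.asarray(P)[:2]-J;return np.round([d@[np.cos(yaw),np.sin(yaw)]*1000,d@[-np.sin(yaw),np.cos(yaw)]*1000],1)
J=r[:2]/1000;yaw=np.radians(r[4])
red=(((h[...,0]<6)|(h[...,0]>172))&(h[...,1]>130)&(h[...,2]>90)).astype(np.uint8);red[160:]=0;red[:,320:]=0
for c in cv2.findContours(red,0,1)[0]: 
  if len(c)>2: print("red",fr(ray(p,c[:,0].mean(0),.035)[0],J,yaw))
for u in ([233,68],[201,84],[268,84]): print(u,fr(ray(p,u,.046 if u[0]==233 else .04)[0],J,yaw))
print("cover front corners",ray(p,[[146,178],[356,178]],.248-.0045).round(4).tolist(), sensors.get_obs()["tool_pos"])
go([*J,.14],180+r[4])
```

```text
jig [503.8 147.3 174.8 151.3 -12.5]
[[172, 6], [178, 159], [288, 159], [299, 105], [297, 8], [232, 0]] [[0.4094, 0.0991, 0.02], [0.5733, 0.0571, 0.02], [0.6031, 0.1917, 0.02], [0.5419, 0.2163, 0.02], [0.4409, 0.2316, 0.02], [0.4181, 0.1642, 0.02]]
red [67.4 44.1]
red [ 67.7 -22.1]
[233, 68] [-16.9  -0.7]
[201, 84] [ -0.9 -36.8]
[268, 84] [-0.9 37.4]
cover front corners [[0.5468, 0.0993, 0.2435], [0.5712, 0.2095, 0.2435]] [0.59834257 0.14544429 0.2482462 ]
shift mm [ 92.6 -18.6 108.3] turn [-0. -0. -0.]
```

Jig centre is about (0.5025,0.1475), yaw -12.5° (resistor mid-points at y=±37 agree). The pin sits near the -x end of its slot. I'll hover over jig x=-2 and then slide toward -x.

```bash
python3 -m pendant '[[-1,[0.030,-0.006,0.03],[0,0,0]],[-1,[0.06,-0.012,0.06],[0,0,0]],[-1,[0.085,-0.017,0.09],[0,0,0]],[-1,[0.096,-0.019,0.12],[0,0,0]],[-1,[0.096,-0.019,0.145],[0,0,0]],[-1,[0.096,-0.019,0.165],[0,0,0]],[-1,[0.096,-0.019,0.170],[0,0,0]],[-1,[0.096,-0.019,0.170],[0,0,0]],[-1,[0.096,-0.019,0.170],[0,0,0]],[-1,[0.096,-0.019,0.170],[0,0,0]]]'
cat > st.py <<'E'
from h import *
import sys
o=sensors.get_obs();d=np.array(o["tool_pos"][:2])-[.5025,.1475];y=np.radians(-12.5)
print("in jig mm",(d@[np.cos(y),np.sin(y)]*1000).round(1),(d@[-np.sin(y),np.cos(y)]*1000).round(1),"under z",((o["tool_pos"][2]-.0225)*1000).round(1),"F",np.round(o["force"],1),"M",np.round(o["moment"],2),"rpy",np.round(o["orientation"],2))
E
python3 st.py; python3 -c "
from h import *
im=viewer.snapshot('scene');cv2.imwrite('pics/s3.png',cv2.resize(im[140:260,80:240,::-1],None,fx=5,fy=5,interpolation=cv2.INTER_CUBIC))"
```

```text
clock: 5.83
tool_pos: [0.502, 0.149, 0.08]
orientation: [179.9, 0.1, 167.5]
force: [-0.2, 0.4, -2.3]
opening: 0.0216
gripper_force: 30.0
in jig mm -0.8 1.3 under z 57.5 F [-0.2  0.4 -2.3] M [-0.01 -0.01 -0.02] rpy [1.7991e+02 1.0000e-01 1.6754e+02]
```

View pics/s3.png

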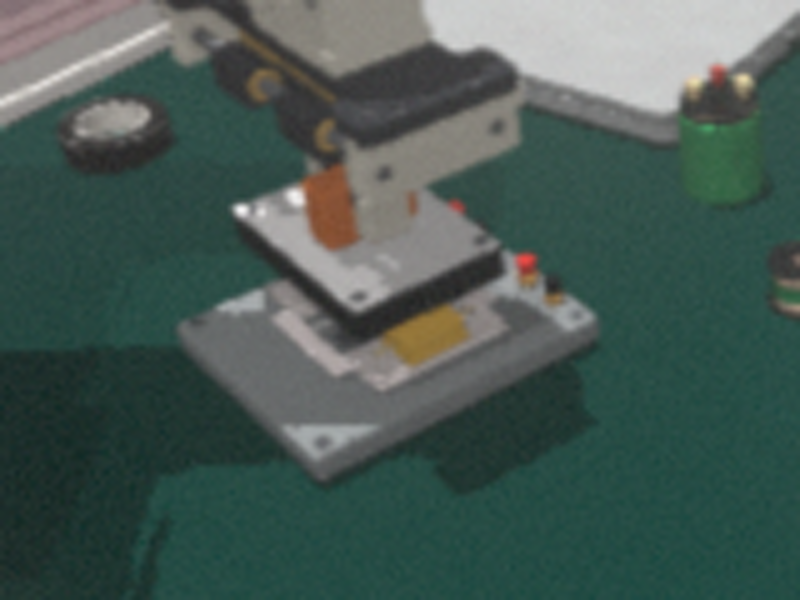

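The cover hangs level and square over the jig, around (370,250) in the crop, with terminals and can clear. I'll lower it onto the pin's top.

```bash
python3 -m pendant '[[-1,[0,-0.001,0.006],[0,0,0]],[-1,[0,-0.001,0.009],[0,0,0]],[-1,[0,-0.001,0.011],[0,0,0]],[-1,[0,-0.001,0.012],[0,0,0]],[-1,[0,-0.001,0.012],[0,0,0]],[-1,[0,-0.001,0.012],[0,0,0]]]' >/dev/null; python3 st.py
```

```text
in jig mm -1.2 -0.1 under z 45.8 F [-4.3 -2.4 14.2] M [-0.63  1.93  0.04] rpy [1.7998e+02 8.0000e-02 1.6760e+02]
```

Contact at 45.8 mm, which matches the pin top. Ease off a little and see.

```bash
python3 -m pendant '[[-1,[0,0,-0.0008],[0,0,0]],[-1,[0,0,-0.0008],[0,0,0]],[-1,[0,0,-0.0008],[0,0,0]]]' >/dev/null; python3 st.py
python3 -m pendant '[[-1,[0.002,0,-0.0008],[0,0,0]],[-1,[0.002,0,-0.0008],[0,0,0]],[-1,[0.002,0,-0.0008],[0,0,0]]]' >/dev/null;python3 st.py
```

```text
in jig mm -1.4 -0.1 under z 46.1 F [-3.1 -1.6  9.1] M [-0.51  1.11  0.03] rpy [1.7998e+02 7.0000e-02 1.6758e+02]
in jig mm -3.5 0.1 under z 46.1 F [1.  0.1 2. ] M [ 0.12 -0.1   0.01] rpy [1.7996e+02 5.0000e-02 1.6756e+02]
```

```bash
for i in 1; do python3 -m pendant '[[-1,[0.001,0,0.0003],[0,0,0]],[-1,[0.002,0,0.0003],[0,0,0]],[-1,[0.002,0,0.0003],[0,0,0]]]' >/dev/null; python3 st.py; done
python3 -m pendant '[[-1,[0.001,0,0],[0,0,0]],[-1,[0.002,0,0],[0,0,0]],[-1,[0.002,0,0],[0,0,0]]]' >/dev/null;python3 st.py
```

```text
in jig mm -6.5 -0.7 under z 45.0 F [ 0.2  0.2 -3. ] M [-0.05  0.08 -0.04] rpy [-1.7997e+02 -6.0000e-02  1.6752e+02]
in jig mm -8.6 -0.7 under z 44.9 F [ 0.3 -0.1 -2.6] M [-0.05 -0.04  0.03] rpy [-1.7995e+02 -7.0000e-02  1.6753e+02]
```

The push vanished past x≈-5, so the bore is over the pin. Lower.

```bash
python3 -m pendant '[[-1,[0,0,0.001],[0,0,0]],[-1,[0,0,0.002],[0,0,0]],[-1,[0,0,0.003],[0,0,0]],[-1,[0,0,0.003],[0,0,0]]]' >/dev/null; python3 st.py
python3 -m pendant '[[-1,[0,0,0.001],[0,0,0]],[-1,[0,0,0.002],[0,0,0]],[-1,[0,0,0.002],[0,0,0]]]' >/dev/null;python3 st.py
```

```text
in jig mm -8.0 -0.4 under z 42.1 F [-0.2 -0.8 -3.6] M [-0.02 -0.02 -0.04] rpy [-1.7998e+02 -2.0000e-02  1.6754e+02]
in jig mm -7.8 -0.2 under z 40.4 F [ 0.1 -0.1 -2.6] M [-0.   -0.02  0.01] rpy [-180.      0.    167.55]
```

```bash
python3 -m pendant '[[-1,[0,0,0.001],[0,0,0]],[-1,[0,0,0.002],[0,0,0]],[-1,[0,0,0.003],[0,0,0]],[-1,[0,0,0.004],[0,0,0]],[-1,[0,0,0.004],[0,0,0]],[-1,[0,0,0.004],[0,0,0]]]'; python3 st.py
```

```text
clock: 8.47
tool_pos: [0.4949, 0.1489, 0.0594]
orientation: [180.0, 0.0, 167.6]
force: [-3.1, -0.5, 7.4]
opening: 0.0219
gripper_force: 30.0
in jig mm -7.8 -0.2 under z 36.9 F [-3.1 -0.5  7.4] M [-0.24  1.18  0.  ] rpy [1.7999e+02 2.0000e-02 1.6756e+02]
```

```bash
python3 -m pendant '[[-1,[0,0,0.0004],[0,0,0]],[-1,[0,0,0.0004],[0,0,0]],[-1,[0,0,0.0004],[0,0,0]],[-1,[0,0,0.0004],[0,0,0]],[-1,[0,0,0.0004],[0,0,0]],[-1,[0,0,0.0004],[0,0,0]]]'>/dev/null; python3 st.py; python3 st.py
python3 -c "
from h import *
im=viewer.snapshot('scene');cv2.imwrite('pics/s4.png',cv2.resize(im[140:260,80:240,::-1],None,fx=5,fy=5,interpolation=cv2.INTER_CUBIC))"; python3 st.py
```

```text
in jig mm -7.8 -0.2 under z 36.7 F [-3.1 -0.2  7.9] M [-0.21  1.26 -0.01] rpy [1.7999e+02 3.0000e-02 1.6756e+02]
in jig mm -7.8 -0.2 under z 36.7 F [-3.1 -0.2  7.9] M [-0.21  1.26 -0.01] rpy [1.7999e+02 3.0000e-02 1.6756e+02]
in jig mm -7.8 -0.2 under z 36.7 F [-3.8 -0.8  7.3] M [-0.28  1.31 -0.02] rpy [1.7999e+02 3.0000e-02 1.6756e+02]
```

View pics/s4.png

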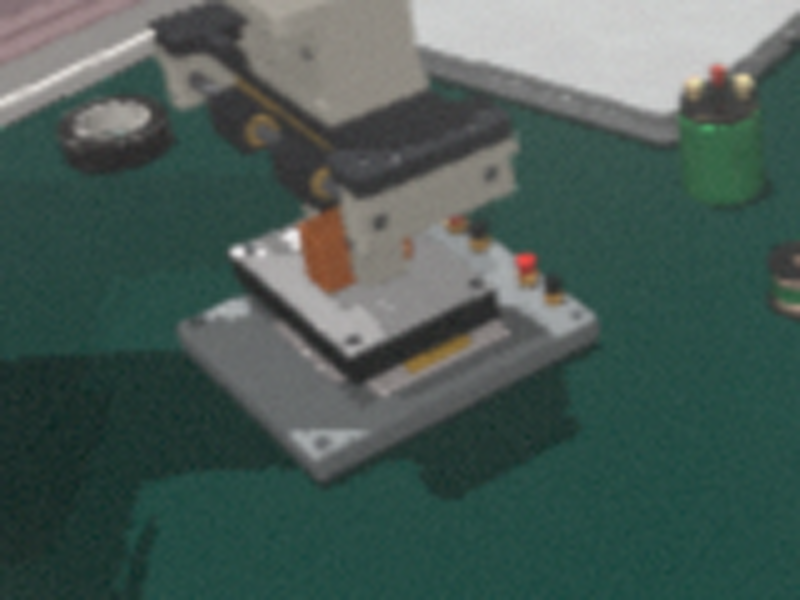

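Cover is seated level and square, around (370,300). I'll press further until the force steps up at the stop.

```bash
python3 -m pendant '[[-1,[0,0,0.0006],[0,0,0]],[-1,[0,0,0.0006],[0,0,0]],[-1,[0,0,0.0006],[0,0,0]],[-1,[0,0,0.0006],[0,0,0]]]'>/dev/null; python3 st.py
python3 -m pendant '[[-1,[0,0,0.0005],[0,0,0]],[-1,[0,0,0.0005],[0,0,0]],[-1,[0,0,0.0005],[0,0,0]],[-1,[0,0,0.0005],[0,0,0]]]'>/dev/null; python3 st.py
python3 -m pendant '[[-1,[0,0,0.0005],[0,0,0]],[-1,[0,0,0.0005],[0,0,0]],[-1,[0,0,0.0005],[0,0,0]],[-1,[0,0,0.0005],[0,0,0]]]'>/dev/null; python3 st.py
```

```text
in jig mm -7.8 -0.3 under z 36.1 F [-3.8 -0.7  8.6] M [-0.29  1.42 -0.  ] rpy [1.7999e+02 2.0000e-02 1.6756e+02]
in jig mm -7.8 -0.2 under z 35.7 F [-4.8 -1.1  9.3] M [-0.22  1.6   0.03] rpy [1.7999e+02 3.0000e-02 1.6756e+02]
in jig mm -7.8 -0.2 under z 35.3 F [-4.1 -0.7  9.6] M [-0.25  1.7   0.01] rpy [1.7999e+02 3.0000e-02 1.6757e+02]
```

About 12 N push, underside at ~35.3 mm. I'll let it settle, then hand in.

```bash
python3 -m pendant '[[-1,[0,0,0.0001],[0,0,0]],[-1,[0,0,0.0001],[0,0,0]],[-1,[0,0,0.0001],[0,0,0]],[-1,[0,0,0.0001],[0,0,0]],[-1,[0,0,0.0001],[0,0,0]],[-1,[0,0,0.0001],[0,0,0]]]'>/dev/null; python3 st.py; python3 -c "
from plant import workorder; print(workorder.close_job())"
```

```text
in jig mm -7.8 -0.2 under z 35.2 F [-4.3 -0.5 10.4] M [-0.29  1.71 -0.02] rpy [1.7999e+02 3.0000e-02 1.6757e+02]
the job is handed in; nothing more can be done
None
```

The job is handed in (no verdict came back): the cover sits on the pin, pressed to about 35 mm above the jig's origin with about 12 N and still held, and I saw no bystander disturbed.

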